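# Set the bevel dial of the shears-sharpening jig

### The arm

A 6-joint arm with a two-finger parallel gripper is mounted at the origin on a cart in front of the work surface, level with it; the furniture and walls round the work are solid. World frame = base frame: x ahead of the robot, y to its left, z up, the work surface at z = 0. Lengths are in m, angles in rad, forces in N, time in s.
With the tool pointing down it reaches from about 0.25 to 0.775 m from the base axis. Payload 4 kg.
Tool frame: the origin (TCP) lies midway between the tips of the shut fingers; the grasp point (between the pads) lies robot.grasp_offset behind it (robot.grasp_offset is the distance from the TCP to the grasp point, in m); y points along the fingers, x is the direction in which the jaws open and shut, and the axes are right-handed (so a half turn about y gives the same grasp; the last joint's range is limited). The gripper opens to 85 mm and grips with 20 to 120 N. Pads are 22 mm wide; open, the fingers measure 114 mm over their backs; the gripper's body (76 mm by 85 mm) begins 54 mm behind the grasp point. The pads swing forward as they close: fully open they stand 13 mm farther back than shut.
Start: joints at [-1.391, 0.087, 1.371, -0, 1.684, -0.103], TCP at [0.153, -0.528, 0.231] pointing down, gripper open.
Joint ranges: [-3.1, 3.1], [-0.76, 2.03], [0.27, 2.55], [-1.08, 4.22], [0.17, 2.65], [-2.57, 2.57]. Speed limits (rad/s): [2.79, 2.79, 3.14, 3.14, 3.14, 3.14].

### API

Orientations are given as a unit quaternion [x, y, z, w].
In Python, from station import monitor, read_camera, camera_info, robot gives the robot as it stands.
- The arm moves only by the tool servo_tool, never from a script. Its arguments are lists of equal length, an entry for each row: "delta_pos": the shift along the tool's x, y, z in units of 25 mm (1.0 is 25 mm), a list of three; "dr": the turn, a rotation vector about the tool's x, y, z in units of 5 degrees (1.0 is 5 degrees), a list of three; "fingers": the opening, from 0 (shut) to 1 (fully open). A call has 1 to 12 rows; each row is the pose to reach, as a shift and turn from the pose measured when the call began, along the tool's axes at that moment; what a row does not reach only later rows make up. A row lasts 1/12 s, in which the tool goes at most 41.7 mm and 7.16 degrees, less where a joint would pass 70% of its speed; a pose out of reach is approached as far as the arm can. A call with a gripper value outside its range is refused whole. The fingers move at their own pace and stop on an object; "newtons" is the grip in N (left out, the last holds). Time passes only in rows, so rows that repeat a pose let the fingers close. It gives the time, the measured TCP pose, the force and the opening at its end, in the units of the state.
- monitor.read_state(): the state, without advancing time (a new reading comes with each control period).
- read_camera(name): name is "scene" or "top" or "wrist"; returns (picture, depth): 480x640x3 uint8, red, green, blue; 480x640 float32, m along the optical axis (not along the pixel's ray), 0 where there is no reading.
- camera_info(name): a dict with "fx", "fy", "cx", "cy" (pixels), "k1" (the pictures are not rectified: a ray, as slopes to the right and down, at radius r is drawn at 1 + k1 r^2 times it, then the intrinsics apply), "rvec" (rotation vector, rad) and "tvec" (3), from world to camera coordinates, as OpenCV has them. Camera axes: x right, y down, z forward; pixel columns grow to the right and rows downward; lengths in m; the calibration is good to about 2 mm. A picture is of the moment at which its call begins: read the wrist's pose just before it. camera_info takes no time and is no camera call; for the wrist camera it gives the pose at the moment of the call.
- robot.hand_in(): hands the job in, once; it reports no verdict.
The state is a dict: "time": time; "joint_pos": joint angles; "dq": joint speeds; "effort": joint torques, N m; "tool_pos": TCP position; "orientation": TCP orientation; "contact_force": force on the tool from outside, world axes, zero at the start; "torque": the same for the moment, N m; "opening": finger opening in m.
Only numpy, scipy, OpenCV 4.12 (cv2) and the standard library are available. Lean on these libraries where they do the work, as an engineer would, in place of code of your own. Each camera call takes 0.05 s, during which the arm holds its last target.

### The job

On the sharpening jig (the bed with a pair of shears in its clamp), turn the bar-shaped pointer knob clockwise until its pointer stands in line with the small raised tab on the dial's rim, then let go. Leave the round knob on the grey speed box as it is set.

Things in the scene. Friction and masses are not known exactly. Their poses are not given: they have to be found in the camera images.
- knob_grip (a point): Grip point of the jig's black bar-shaped pointer knob: on its vertical axis, 70 mm above the bench. Bar 44 mm long (along the pointer), 14 mm thick, from 45 to 84 mm above the bench; skirt 42 mm across; dial face at 40 mm. Turns with light friction (0.06 N m), stays where left, travels freely past the tab. x axis: along the pointer. The jig is bolted down; clamp and shears stay below 65 mm.
- pointer_tip (a point): Tip of the knob's pointer nose, 42 mm from the knob's axis and 45 mm above the bench; white lines on the bar's top and on the nose lie on this side of the knob. It turns with the knob. At the start it is 25 to 90 degrees short of the tab; turning clockwise (seen from above) brings it there.
- index_tab (a point): Top of the small dark steel tab (14 mm along the radius, 10 mm wide, top 46 mm above the bench, 6 mm above the dial face) on the rim of the jig's dial (118 mm across), 51 mm from the knob's axis. It marks the wanted angle, differs from start to start and is locked stiff. Its x axis points horizontally outward from the knob's axis; z is up.
- speed_mark (a point): White line end on the top of the round fluted knob (38 mm across, 66 mm above the bench) of the grey speed box (110 x 120 x 38 mm), 18 mm from that knob's axis. Not to be turned.

How it is judged:
At the end, for the whole second after the job is handed in: The knob's pointer stands in line with the tab: its tip is within 8.8 mm (about 12 degrees) of the line from the knob's axis through the tab, on the tab's side (y of pointer_tip in the frame of index_tab between -0.0088 and 0.0088 m and x of pointer_tip in the frame of index_tab above -0.03 m); the robot touches nothing.
It fails at once if the round knob of the speed box was turned (its mark moved more than 6 mm) (distance of speed_mark from where it was at the start of the episode above 0.006 m).
It also fails if it takes over 32 s, if anything falls off the work surface, if the arm or the gripper's body presses on something with over 40 N, if the wrist force passes 120 N, or if a joint passes its speed limit or range.

## Working session

There is one attempt and no reset: what is moved stays moved. The work goes in short steps, Python scripts to look and compute and a tool call to move; the robot and the scene stay as the last step left them, time stands still between calls to the robot, and variables do not carry over. Pictures are saved under pics/ and viewed, and the job is handed in when it is done.

Besides the shell and the picture viewer there is one more tool, called after "Call:" in YAML: its name, and indented under it one key for each argument. servo_tool: Moves the arm, as the interface text tells. Its arguments: {"type":"object","properties":{"delta_pos":{"type":"array"},"dr":{"type":"array"},"fingers":{"type":"array"},"newtons":{"type":"number"}},"required":["delta_pos","dr","fingers"]}

```bash
mkdir -p pics
cat > h.py <<'E'
import numpy as np, cv2
from scipy.spatial.transform import Rotation as R
from station import monitor, read_camera, camera_info, robot
def grab(n,f):
    info=camera_info(n); p,d=read_camera(n)
    cv2.imwrite(f'pics/{f}.png',p[:,:,::-1]); np.savez(f'{f}.npz',p=p,d=d,**{k:np.array(v) for k,v in info.items()})
def ray(f,u,v):
    z=np.load(f'{f}.npz'); K=np.array([[z['fx'],0,z['cx']],[0,z['fy'],z['cy']],[0,0,1]],float)
    s=cv2.undistortPoints(np.array([[[u,v]]],float),K,np.array([float(z['k1']),0,0,0]))
    # model: distorted=(1+k1 r^2)*ray same as OpenCV
    M=R.from_rotvec(z['rvec'].ravel()).as_matrix(); o=-M.T@z['tvec'].ravel()
    return o, M.T@np.array([*s[0,0],1.0]), z['d'][int(v),int(u)]
def atz(f,u,v,h):
    o,d,_=ray(f,u,v); return o+d*(h-o[2])/d[2]
def dep(f,u,v):
    o,d,k=ray(f,u,v); return o+d*k
E
python3 - <<'E'
from h import *
grab('top','top0'); grab('scene','sc0')
s=monitor.read_state(); print(s, robot.grasp_offset)
E
```

```text
{'time': 0.1, 'joint_pos': array([-1.39106000e+00,  8.78660884e-02,  1.37210411e+00,  3.17547989e-05,
        1.68358051e+00, -1.03082439e-01]), 'dq': array([ 6.50954012e-05, -5.58410142e-04, -3.42449325e-03,  3.49290924e-05,
       -2.27769308e-04, -9.29549339e-04]), 'effort': array([ 3.96777643e-03, -3.53010499e+01, -3.14219427e+01, -6.43151793e-05,
        7.88363570e-03,  1.51323029e-06]), 'tool_pos': array([ 0.15342056, -0.52771021,  0.23026386]), 'orientation': array([-0.56500035,  0.42503901, -0.42403835,  0.56595752]), 'contact_force': array([-0.43498841,  0.45402127, -0.18515763]), 'torque': array([ 0.00873421,  0.03332576, -0.00138896]), 'opening': 0.08544989251099779} 0.0187
```

View pics/top0.png

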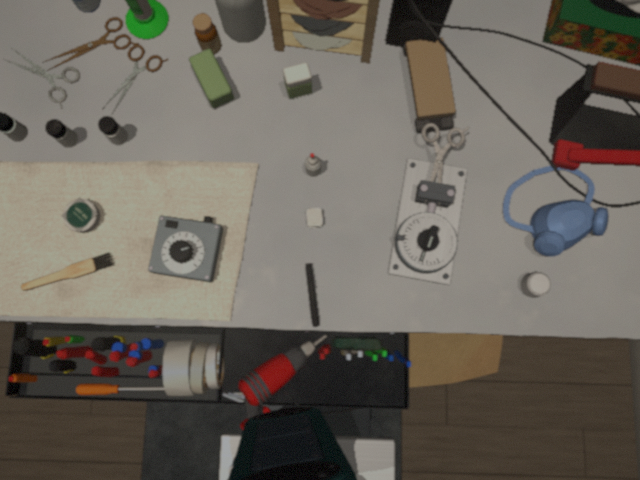

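View pics/sc0.png

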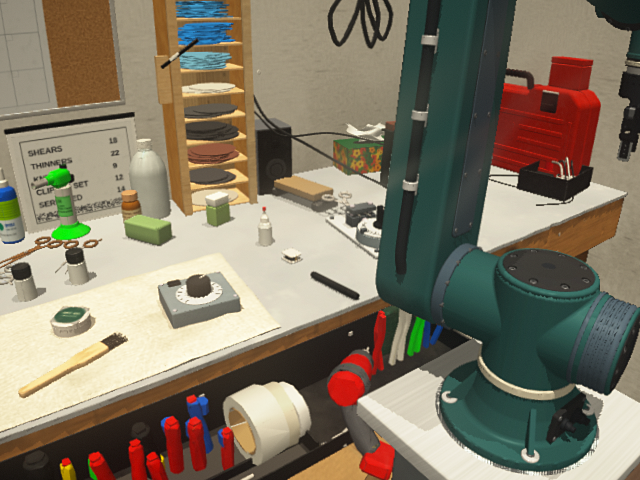

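Run:
```python
from h import *
p=cv2.imread('pics/top0.png')
cv2.imwrite('pics/top0c.png',cv2.resize(p[190:290,375:480],None,fx=6,fy=6,interpolation=cv2.INTER_CUBIC)[:600])
for u,v in [(430,241),(182,250),(290,440)]: print(dep('top0',u,v),atz('top0',u,v,0.07))
o,d,_=ray('top0',320,240);print(o,d)
```

```text
[ 0.50461252 -0.21013738  0.0839758 ] [ 0.50719431 -0.21274396  0.07      ]
[0.48014375 0.23947079 0.06214517] [0.47891536 0.23739168 0.07      ]
[0.21457246 0.00905381 0.4256907 ] [0.15455241 0.02885147 0.07      ]
[ 0.32289701 -0.02667713  1.06764334] [ 0.17848044  0.01352829 -0.98386939]
```

View pics/top0c.png

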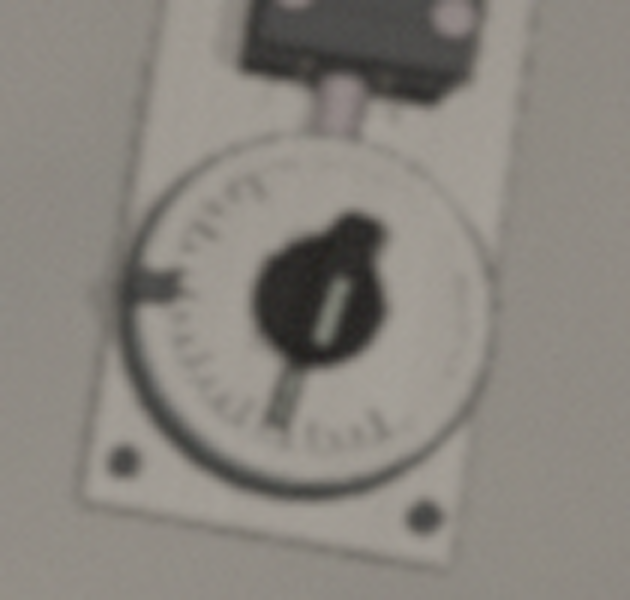

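Run:
```python
from h import *
f='top0'
P=lambda u,v,h: atz(f,375+(u+.5)/6-.5,190+(v+.5)/6-.5,h)[:2]
rim=[P(*q,.04) for q in [(128,300),(492,300),(310,133),(200,165),(430,178),(465,410),(150,390),(220,465),(300,487),(390,470)]]
A=np.array(rim);b=(A**2).sum(1);s=np.linalg.lstsq(np.c_[2*A,np.ones(len(A))],b,rcond=None)[0]
c=s[:2];print('c',c,'r',np.sqrt(s[2]+c@c))
for n,q,h in [('tab',(155,287),.046),('tip',(277,425),.045),('w1',(345,280),.084),('w2',(322,343),.084),('tail',(360,225),.084)]:
    p=P(*q,h);d=p-c;print(n,p,np.hypot(*d),np.degrees(np.arctan2(d[1],d[0])))
s=monitor.read_state();r=R.from_quat(s['orientation']);print(r.as_matrix())
```

```text
c [ 0.51258452 -0.21131459] r 0.0565828645943079
tab [ 0.51699182 -0.16227255] 0.04923967868875565 84.86474803300459
tip [ 0.47483953 -0.20008368] 0.03938042357110082 163.42978470462015
w1 [ 0.51336419 -0.21391779] 0.002717448204841817 -73.32676086494054
w2 [ 0.49407834 -0.20694262] 0.019015598254181178 166.7079321915392
tail [ 0.53026451 -0.21852497] 0.019093757735190585 -22.186988976737904
[[ 2.79066634e-01 -3.18997402e-04  9.60271687e-01]
 [-9.60269771e-01  1.93215512e-03  2.79066719e-01]
 [-1.94441542e-03 -9.99998083e-01  2.32876464e-04]]
```

Call:
servo_tool:
  delta_pos:
    - [-0.3,0,0.7]
    - [-0.7,0,1.5]
    - [-1.1,0,2.4]
    - [-1.5,0,3.3]
    - [-1.9,0,4.1]
    - [-2.3,0,5.0]
    - [-2.7,0,5.8]
    - [-3.1,0,6.6]
    - [-3.5,0,7.4]
    - [-3.9,0,8.3]
    - [-4.3,0,9.1]
    - [-4.7,0,10.0]
  dr:
    - [0,-1.2,0]
    - [0,-2.4,0]
    - [0,-3.6,0]
    - [0,-4.8,0]
    - [0,-6,0]
    - [0,-7.2,0]
    - [0,-8.4,0]
    - [0,-9.6,0]
    - [0,-10.8,0]
    - [0,-12,0]
    - [0,-13.2,0]
    - [0,-14.4,0]
  fingers: [1,1,1,1,1,1,1,1,1,1,1,1]

```text
time: 1.1
tool_pos: [0.361, -0.3441, 0.2299]
orientation: [-0.706, 0.01, -0.009, 0.708]
contact_force: [0.1, -0.8, 0.7]
opening: 0.0856
```

```bash
cat >> h.py <<'E'
def plan(t,yaw):
    s=monitor.read_state();r=R.from_quat(s['orientation']);M=r.as_matrix()
    a=np.radians(yaw);x=np.array([np.cos(a),np.sin(a),0]);y=np.array([0,0,-1.]);T=np.c_[x,y,np.cross(x,y)]
    print('t',s['time'],'pos',s['tool_pos'],'yaw',np.degrees(np.arctan2(M[1,0],M[0,0])),'q6',s['joint_pos'][5],'F',s['contact_force'])
    print('dpos',(M.T@(np.array(t)-s['tool_pos'])/.025).round(2),'dr',(np.degrees(R.from_matrix(M.T@T).as_rotvec())/5).round(2))
E
python3 -c "
from h import *
plan([.5126,-.2113,.2],73)"
```

```text
t 1.1 pos [ 0.36101337 -0.34410561  0.22993189] yaw -1.5201470016011127 q6 -0.8490466097121872 F [ 0.06639534 -0.79021592  0.7268744 ]
dpos [5.92 1.2  5.47] dr [-4.00e-02 -1.49e+01  1.00e-02]
```

Call:
servo_tool:
  delta_pos:
    - [0.5,0.1,0.5]
    - [1,0.2,0.9]
    - [1.5,0.3,1.4]
    - [2,0.4,1.8]
    - [2.5,0.5,2.3]
    - [3,0.6,2.7]
    - [3.5,0.7,3.2]
    - [4,0.8,3.7]
    - [4.5,0.9,4.2]
    - [5,1.0,4.6]
    - [5.5,1.1,5.1]
    - [5.9,1.2,5.5]
  dr:
    - [0,-1.3,0]
    - [0,-2.6,0]
    - [0,-3.9,0]
    - [0,-5.2,0]
    - [0,-6.4,0]
    - [0,-7.6,0]
    - [0,-8.8,0]
    - [0,-10,0]
    - [0,-11.2,0]
    - [0,-12.4,0]
    - [0,-13.6,0]
    - [0,-14.9,0]
  fingers: [1,1,1,1,1,1,1,1,1,1,1,1]

```text
time: 2.1
tool_pos: [0.5126, -0.2094, 0.1992]
orientation: [-0.566, -0.422, 0.422, 0.569]
contact_force: [0.1, 1.1, -1.0]
opening: 0.0856
```

```bash
python3 -c "
from h import *
grab('wrist','w1')
plan([.5126,-.2113,.1],73)"
```

```text
t 2.15 pos [ 0.51380907 -0.20756451  0.19848416] yaw 73.66832091851253 q6 -1.774372880341198 F [0.76985802 1.95829427 0.01837341]
dpos [-0.18  3.94 -0.01] dr [-0.04  0.13  0.06]
```

View pics/w1.png

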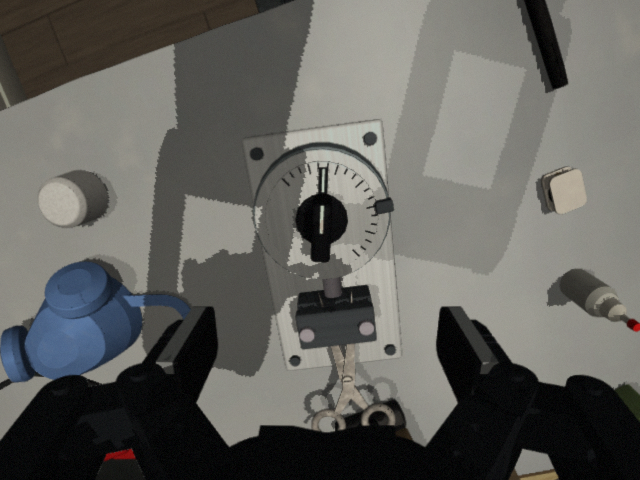

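Run:
```python
from h import *
grab('wrist','w2')
p=cv2.imread('pics/w2.png')
cv2.imwrite('pics/w2c.png',cv2.resize(p[130:290,230:420],None,fx=3.7,fy=3.7,interpolation=cv2.INTER_CUBIC))
plan([.5126,-.2113,.1],73)
```

```text
t 2.2 pos [ 0.5126589  -0.20876112  0.19866342] yaw 73.1726009039415 q6 -1.7676066524587142 F [-0.1704444   0.66025586  0.40525096]
dpos [-0.11  3.95 -0.04] dr [-0.05  0.03  0.04]
```

View pics/w2c.png

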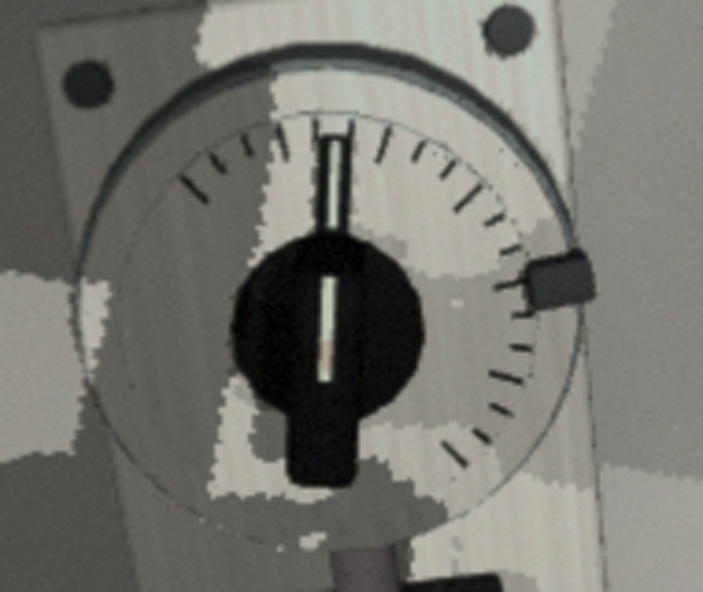

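Run:
```python
from h import *
f='w2'
P=lambda u,v,h: atz(f,230+(u+.5)/3.7-.5,130+(v+.5)/3.7-.5,h)[:2]
def fit(pts,h):
    A=np.array([P(*q,h) for q in pts]);b=(A**2).sum(1);s=np.linalg.lstsq(np.c_[2*A,np.ones(len(A))],b,rcond=None)[0]
    return s[:2],np.sqrt(s[2]+s[:2]@s[:2])
print(fit([(75,310),(582,320),(328,68),(170,140),(490,140),(110,430),(250,543),(450,522),(545,440)],.04))
c,r=fit([(233,325),(423,330),(315,234),(350,234),(268,258),(397,263),(265,395),(390,395)],.045);print(c,r)
for n,q,h in [('tab',(560,278),.046),('tip',(335,138),.045),('w1',(329,277),.084),('w2',(324,381),.084),('tailL',(288,475),.084),('tailR',(355,475),.084),('nose base',(334,228),.046)]:
    p=P(*q,h);d=p-c;print(n,p,np.hypot(*d),np.degrees(np.arctan2(d[1],d[0])))
w=P(329,277,.084)-P(324,381,.084);print(np.degrees(np.arctan2(w[1],w[0])))
```

```text
(array([ 0.51535178, -0.21441422]), np.float64(0.05428732892059591))
[ 0.51395441 -0.21406006] 0.020359370419954476
tab [ 0.51717167 -0.16382791] 0.05033507528769002 86.33533082338978
tip [ 0.47563815 -0.20116291] 0.04042860717443249 161.3969082660833
w1 [ 0.49489511 -0.20762337] 0.020116859508333185 161.33919731538504
w2 [ 0.51382135 -0.21427645] 0.0002540315420176043 -121.58589319726005
tailL [ 0.52998046 -0.22636745] 0.020206593928141562 -37.52288886523223
tailR [ 0.53362305 -0.21401418] 0.019668692699898526 0.13364425306203587
nose base [ 0.49343368 -0.20667335] 0.02180971995765949 160.20299516363957
160.63204805415728
```

```bash
python3 -c "
from h import *
plan([.514,-.214,.052],71)"
```

```text
t 2.2 pos [ 0.5126589  -0.20876112  0.19866342] yaw 73.1726009039415 q6 -1.7676066524587142 F [-0.1704444   0.66025586  0.40525096]
dpos [-0.21  5.87 -0.14] dr [-0.05  0.43  0.04]
```

Call:
servo_tool:
  delta_pos:
    - [-0.2,0.5,-0.1]
    - [-0.2,1.2,-0.1]
    - [-0.2,1.9,-0.1]
    - [-0.2,2.6,-0.1]
    - [-0.2,3.3,-0.1]
    - [-0.2,4.0,-0.1]
    - [-0.2,4.6,-0.1]
    - [-0.2,5.1,-0.1]
    - [-0.2,5.5,-0.1]
    - [-0.2,5.8,-0.1]
    - [-0.2,5.8,-0.1]
  dr:
    - [0,0.4,0]
    - [0,0.4,0]
    - [0,0.4,0]
    - [0,0.4,0]
    - [0,0.4,0]
    - [0,0.4,0]
    - [0,0.4,0]
    - [0,0.4,0]
    - [0,0.4,0]
    - [0,0.4,0]
    - [0,0.4,0]
  fingers: [1,1,1,1,1,1,1,1,1,1,1]

```text
time: 3.12
tool_pos: [0.512, -0.2133, 0.0519]
orientation: [-0.572, -0.411, 0.412, 0.578]
contact_force: [-0.3, -0.3, -0.7]
opening: 0.0856
```

```bash
python3 -c "
from h import *
plan([.514,-.214,.053],71)"
```

```text
t 3.1167 pos [ 0.51202733 -0.21331227  0.05185438] yaw 71.12143226500179 q6 -1.740203364707386 F [-0.32081647 -0.25334142 -0.74459207]
dpos [-0.   -0.05 -0.08] dr [-0.09  0.02  0.04]
```

Call:
servo_tool:
  delta_pos:
    - [0,0,-0.1]
    - [0,0,-0.1]
    - [0,0,-0.1]
    - [0,0,-0.1]
    - [0,0,-0.1]
    - [0,0,-0.1]
    - [0,0,-0.1]
    - [0,0,-0.1]
    - [0,0,-0.1]
    - [0,0,-0.1]
    - [0,0,-0.1]
    - [0,0,-0.1]
  dr:
    - [0,0,0]
    - [0,0,0]
    - [0,0,0]
    - [0,0,0]
    - [0,0,0]
    - [0,0,0]
    - [0,0,0]
    - [0,0,0]
    - [0,0,0]
    - [0,0,0]
    - [0,0,0]
    - [0,0,0]
  fingers: [0,0,0,0,0,0,0,0,0,0,0,0]
  newtons: 25

```text
time: 4.12
tool_pos: [0.5147, -0.2141, 0.0524]
orientation: [-0.572, -0.411, 0.412, 0.578]
contact_force: [0.1, 3.5, 4.3]
opening: 0.0138
```

```bash
python3 -c "
from h import *
plan([.514,-.214,.053],-4)
s=monitor.read_state();print(s['opening'],s['torque'])"
```

```text
t 4.1167 pos [ 0.51470985 -0.2140541   0.05237232] yaw 71.12474899020853 q6 -1.7394202918752057 F [0.11516439 3.51954822 4.32871215]
dpos [-0.01 -0.02  0.03] dr [-1.000e-01  1.503e+01 -1.000e-02]
0.013753485946076914 [ 0.20542589  0.02554998 -0.10510406]
```

Call:
servo_tool:
  delta_pos:
    - [0,0,0]
    - [0,0,0]
    - [0,0,0]
    - [0,0,0]
    - [0,0,0]
    - [0,0,0]
    - [0,0,0]
    - [0,0,0]
    - [0,0,0]
    - [0,0,0]
    - [0,0,0]
    - [0,0,0]
  dr:
    - [0,0.5,0]
    - [0,1.2,0]
    - [0,2,0]
    - [0,2.8,0]
    - [0,3.6,0]
    - [0,4.4,0]
    - [0,5.2,0]
    - [0,6,0]
    - [0,6.8,0]
    - [0,7.4,0]
    - [0,7.8,0]
    - [0,8,0]
  fingers: [0,0,0,0,0,0,0,0,0,0,0,0]

```text
time: 5.12
tool_pos: [0.5147, -0.214, 0.0524]
orientation: [-0.679, -0.188, 0.191, 0.684]
contact_force: [-0.0, 1.4, 2.9]
opening: 0.0135
```

```bash
python3 -c "
from h import *
plan([.514,-.214,.053],-4)
s=monitor.read_state();print(s['opening'],s['torque'])"
```

```text
t 5.1167 pos [ 0.51471472 -0.2140347   0.05240219] yaw 31.06561481787161 q6 -1.0402525638805467 F [-0.02230632  1.40410669  2.94960474]
dpos [-0.02 -0.02  0.02] dr [-0.08  7.01 -0.04]
0.013519380449912188 [ 0.19712197 -0.02131906  0.08015411]
```

Call:
servo_tool:
  delta_pos:
    - [0,0,0]
    - [0,0,0]
    - [0,0,0]
    - [0,0,0]
    - [0,0,0]
    - [0,0,0]
    - [0,0,0]
    - [0,0,0]
    - [0,0,0]
    - [0,0,0]
    - [0,0,0]
    - [0,0,0]
  dr:
    - [0,0.5,0]
    - [0,1.2,0]
    - [0,2,0]
    - [0,2.8,0]
    - [0,3.6,0]
    - [0,4.4,0]
    - [0,5.2,0]
    - [0,6,0]
    - [0,6.5,0]
    - [0,6.9,0]
    - [0,7,0]
    - [0,7,0]
  fingers: [0,0,0,0,0,0,0,0,0,0,0,0]

```text
time: 6.12
tool_pos: [0.5147, -0.214, 0.0524]
orientation: [-0.705, 0.026, -0.022, 0.709]
contact_force: [0.5, 1.2, 3.5]
opening: 0.0134
```

Run:
```python
from h import *
plan([.514,-.214,.053],-4)
grab('wrist','w3')
```

```text
t 6.1167 pos [ 0.51474257 -0.21403829  0.05240388] yaw -3.906630328606056 q6 -0.4299893484542039 F [0.51644873 1.1804832  3.45518785]
dpos [-0.03 -0.02 -0.  ] dr [-0.07  0.02 -0.06]
```

View pics/w3.png

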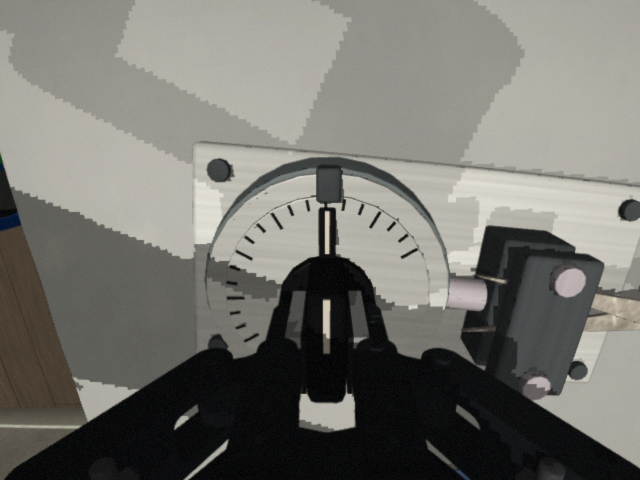

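The pointer nose (327,210) is in line with the tab (329,183). Next I open the fingers part-way and lift.

Call:
servo_tool:
  delta_pos:
    - [0,0,0]
    - [0,0,0]
    - [0,0,0]
    - [0,0,0]
    - [0,0,0]
    - [0,0,0]
    - [0,-0.5,0]
    - [0,-1.3,0]
    - [0,-2.2,0]
    - [0,-3.2,0]
    - [0,-4.2,0]
    - [0,-5,0]
  dr:
    - [0,0,0]
    - [0,0,0]
    - [0,0,0]
    - [0,0,0]
    - [0,0,0]
    - [0,0,0]
    - [0,0,0]
    - [0,0,0]
    - [0,0,0]
    - [0,0,0]
    - [0,0,0]
    - [0,0,0]
  fingers: [0.45,0.45,0.45,0.45,0.45,0.45,0.45,0.45,0.45,0.45,0.45,0.45]

```text
time: 7.17
tool_pos: [0.5159, -0.2151, 0.1809]
orientation: [-0.705, 0.025, -0.023, 0.708]
contact_force: [0.2, 0.1, 0.4]
opening: 0.0386
```

Call:
servo_tool:
  delta_pos:
    - [0,-0.2,0]
    - [0,-0.2,0]
    - [0,-0.2,0]
    - [0,-0.2,0]
  dr:
    - [0,0,0]
    - [0,0,0]
    - [0,0,0]
    - [0,0,0]
  fingers: [0.45,0.45,0.45,0.45]

```text
time: 7.5
tool_pos: [0.5151, -0.2147, 0.1841]
orientation: [-0.705, 0.026, -0.022, 0.709]
contact_force: [-1.2, 0.6, 0.4]
opening: 0.0385
```

Run:
```python
from h import *
plan([.514,-.214,.17],-4)
grab('wrist','w4')
p=cv2.imread('pics/w4.png')
cv2.imwrite('pics/w4c.png',cv2.resize(p[130:290,230:420],None,fx=3.7,fy=3.7,interpolation=cv2.INTER_CUBIC))
```

```text
t 7.5 pos [ 0.51510849 -0.21468866  0.1841343 ] yaw -3.895392828741825 q6 -0.4300898618196966 F [-1.21998187  0.55778309  0.44340246]
dpos [-0.04  0.57  0.02] dr [-0.06  0.02 -0.06]
```

View pics/w4c.png

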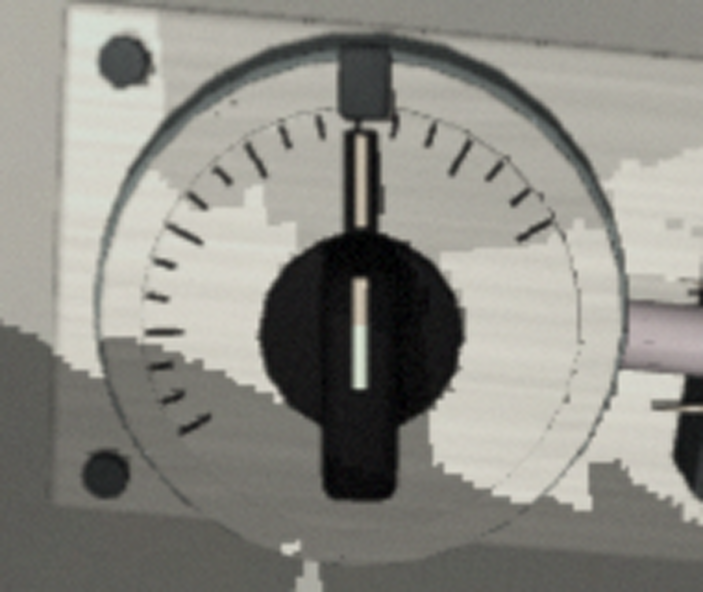

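After the release the nose line (361,135) points straight at the tab centre (365,80), within about 1 degree. The gripper is well clear.

```bash
python3 -c "
from h import *
print(robot.hand_in())"
```

```text
the job is handed in; nothing more can be done
None
```

I gripped the jig's bar knob across its 14 mm thickness, turned it about 75° clockwise to the tab, opened the fingers and lifted clear, then handed the job in.

- **Alignment:** the last wrist picture, taken after release, shows the pointer within about 1° of the tab's centre line, judged by eye; the limit is about 12°.
- **Clearance:** the tool was at z = 0.184 m, about 100 mm above the top of the knob. The force reading was about 1.4 N, which is noise level.
- **Time:** about 7.5 s of the 32 s allowed.
- **Speed box:** the arm stayed on the other side of the bench and never came near the round knob. I did not take a new picture of it afterwards.
- **Disagreements:** the two cameras differed by about 3 mm on the knob's axis and 1.5–2° on the pointer and tab angles. The dial also came out at 54–57 mm radius instead of 59 mm. I used the wrist camera's values.

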